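# Fit a fresh bayonet dust filter and put the service tag back on its rail

## Task

The nut cracker's dust collector is out of service until it gets a fresh filter: take the clean white filter with the blue grip (not the brown clogged one), push it down into the collector's socket with its lugs through the two slots at the green marks, and twist it clockwise a quarter turn, to the red marks, so that it stays locked when let go. Then lift the red service tag off the collector's bracket and hang it by its hook on the rail, in the gap between the steel scraper and the wooden paddle. Leave the scraper and paddle hanging where they are, and do not move the clogged filter or the bowl of nuts.

Things in the scene. Friction and masses are not known exactly. Their poses are not given: they have to be found in the camera images.
- filter_center (a point): clean filter, loose, 0.3 kg, upright, 112 mm tall, white; this point is on its axis 56 mm above the foot; z up, x along the grip bar and through both lugs (half a turn is the same). Neck 60 mm across up to 21 mm above the foot; drum 76 mm across from there to the flat cap at 76 mm; on the cap a blue grip bar 60 mm long, 14 wide, 36 tall
- filter_foot (a point): centre of the clean filter's underside, same axes. Two lugs on opposite sides of the neck here, on its x axis: 14 mm wide, from the foot 8 mm up, reaching 41 mm from the axis. The neck's bottom edge is bevelled
- socket (a point): bayonet socket of the grey dust collector (fixed): centre of its mouth, level with the top of the aluminium flange, 70 mm above the bench; z up. Bore 63 mm across; two 20 mm wide slots for the lugs along its x axis, both sides (green marks). Flange 8 mm thick. Round socket body 120 mm across on a 150 mm square base
- socket_spring (a point): top of the spring plate in the socket at rest, on its axis, 10 mm below the mouth. It pushes the filter up with 3 N, growing to 10 N when the filter is fully in: shoulder on the flange, foot 21 mm below the mouth. Keep it pushed in while twisting: under the flange a 2 mm ridge, 66 degrees round, must be passed
- socket_lock (a point): a red mark on the socket body, level with the mouth, 60 mm from the axis towards the socket's -y (the other is at +y): where the lugs end up. The filter turns only clockwise seen from above, 90 degrees to a stop (1 or 2 more possible). Let go there it springs up about 5 mm behind the ridge and stays locked
- bracket_top (a point): middle of the top face of the collector's bracket, where the tag hangs at the start, 115 mm from the socket's axis towards its -y, 130 mm above the bench. A level steel bar 14 mm wide and 12 tall along the socket's y, from 65 to 150 mm off the axis
- tag_hook (a point): red service tag, loose, 0.14 kg: middle of the underside of its hook's crown, the face that rests on the bar. z up, y along the bar, x across it. Crown 6 mm thick, 31 mm in x, 30 in y. Below it a lip 22 mm long on the -x side; on the +x side a strap, from 25 mm down a plate 60 mm wide in y, 5 thick, reaching 85 mm below. 21 mm clear for the bar
- tag_tab (a point): middle of the red tag's upright grip tab, 29 mm above tag_hook, same axes. The tab is centred on the crown, 10 mm thick in x, 26 mm wide in y, from 6 to 52 mm above the crown's underside
- rail_top (a point): tag rail (fixed), a level steel bar 14 mm wide, 12 tall, 300 long on two end posts: middle of its top face, 130 mm above the bench; y along the bar, x across it, z up. The tag may hang either way round
- scraper_hook (a point): steel scraper with a black hook and band, hanging loose on the rail by a hook like the tag's but with no tab: middle of the underside of its hook's crown, on the bar's top. 64 mm wide along the rail, reaching 90 mm below and 6 above this point. It hangs on one side of the gap, the paddle on the other
- paddle_hook (a point): ribbed wooden paddle, hanging loose on the rail like the scraper: middle of the underside of its hook's crown. 64 mm wide along the rail, reaching 97 mm below and 6 above this point. The gap between scraper and paddle is 80 to 100 mm wide, for the 60 mm tag
- clogged_center (a point): clogged filter, brown with dust all over, same shape and size as the clean one, standing on the bench; to be left alone. The point is on its axis 56 mm above its foot
- bowl: steel bowl with nuts, 144 mm across, 42 mm tall; origin at the centre of its underside; to be left alone

How it is judged:
By the outcome, as a careful person would: the job done as asked, in the order asked, and still so for the second after the job is handed in, with the robot touching nothing.
It also fails if it takes over 61 s, if anything falls off the work surface, if the arm or the gripper's body presses on something with over 40 N, if the wrist force passes 120 N, or if a joint passes its speed limit or range.

## Robot

A 6-joint arm with a two-finger parallel gripper is mounted at the origin on the work surface. World frame = base frame: x ahead of the robot, y to its left, z up, the work surface at z = 0. Lengths are in m, angles in rad, forces in N, time in s.
With the tool pointing down it reaches from about 0.35 to 0.975 m from the base axis. Payload 4.9 kg.
Tool frame: the origin (TCP) lies at the very end of the fingers, on their centre line; the grasp point (between the pads) lies 19 mm behind it; z points along the fingers, y is the direction in which the jaws open and shut (so a half turn about z gives the same grasp; the last joint's range is limited). The gripper opens to 85 mm and grips with 20 to 120 N. Pads are 22 mm wide; open, the fingers measure 114 mm over their backs; the gripper's body (76 mm by 85 mm) begins 54 mm behind the grasp point. The pads swing forward as they close: fully open they stand 13 mm farther back than shut.
Start: joints at [-1.357, 0.053, 1.613, -0, 1.476, -0.119], TCP at [0.204, -0.591, 0.231] pointing down, gripper open.
Joint ranges: [-3.01, 3.01], [-1.01, 2.22], [0.06, 2.58], [-1.02, 4.17], [0.09, 2.62], [-3.14, 3.14]. Speed limits (rad/s): [2.57, 2.57, 3.14, 3.14, 3.14, 3.14].

## Interface

Orientations are given as a unit quaternion [w, x, y, z].
In Python, from plant import state, grab_frame, camera_model, job_done, search_frame, masks_of, place_of gives the robot as it stands.
- The arm moves only by the tool drive_tool, never from a script. Its argument "series" is a list of rows, each a list of 2 entries, a list of its own where there are three numbers: the shift along the world's x, y, z in m, then the turn, a rotation vector about the world's x, y, z in degrees. A call has 1 to 8 rows; each row is the pose to reach, as a shift and turn from the pose commanded when the call began; what a row does not reach only later rows make up. A row lasts 1/10 s, in which the tool goes at most 50 mm and 8.59 degrees, less where a joint would pass 70% of its speed; a pose out of reach is approached as far as the arm can. A call with a gripper value outside its range is refused whole. "fingers" is the closure, from -1 (fully open) to 1 (shut), so that 0 is half open, set as the call begins (left out, the last holds). The fingers move at their own pace and stop on an object; the grip force is fixed at half the most. Time passes only in rows, so rows that repeat a pose let the fingers close. It gives the time, the measured TCP pose, the force and the opening at its end, in the units of the state.
- state(): the state, without advancing time (a new reading comes with each control period).
- grab_frame(name): name is "side" or "top" or "wrist"; returns the picture (420x560x3 uint8, red, green, blue); there is no depth.
- camera_model(name): a dict with "fovy" (degrees; the focal length in pixels is half the picture's height over the tangent of half this angle, whatever the lens; pixels are square), "cx", "cy" (the principal point, pixels), "D" ([k1, k2, p1, p2, k3] as OpenCV has them; the pictures are not rectified), "rvec" (rotation vector, rad) and "tvec" (3), from world to camera coordinates, as OpenCV has them. Camera axes: x right, y down, z forward; pixel columns grow to the right and rows downward; lengths in m; the calibration is good to about 2 mm. A picture is of the moment at which its call begins: read the wrist's pose just before it. camera_model takes no time and is no camera call; for the wrist camera it gives the pose at the moment of the call.
- job_done(): hands the job in, once; it reports no verdict.
Trained networks look in the newest picture that a camera, given by its name, has taken for a name from the list of things; names that differ only in an ending like _2 or _b are one class to them, and where a whole thing is asked for, a point or a joint stands for the part that bears it (a point fixed in the world has none). Each returns a list of dicts, best first, with "confidence" (0 to 1); they miss things now and then, are a little off and sometimes report something else, mostly with a low value. They report only what shows in the picture. A call takes as long as a camera call.
- search_frame(camera, name): "location" ([x, y, z] in m, in world coordinates, good to about 4 mm: the middle of the surface that is visible of it).
- masks_of(camera, name): "pixels" (420x560 bool, what is visible of it).
- place_of(camera, name): "location" ([x, y, z] in m, in world coordinates, good to about 4 mm: a listed point, or the origin of a listed thing).
The state is a dict: "time": time; "joint_pos": joint angles; "joint_vel": joint speeds; "joint_efforts": joint torques, N m; "tool_pos": TCP position; "tool_rot": TCP orientation; "contact_force": force on the tool from outside, world axes, zero at the start; "ft_torque": the same for the moment, N m; "gripper_width": opening from 0.0 (shut) to 1.0 (fully open).
Only numpy, scipy, OpenCV 4.12 (cv2) and the standard library are available. Lean on these libraries where they do the work, as an engineer would, in place of code of your own. Each camera call takes 0.05 s, during which the arm holds its last target.

## Working session

There is one attempt and no reset: what is moved stays moved. The work goes in short steps, Python scripts to look and compute and a tool call to move; the robot and the scene stay as the last step left them, time stands still between calls to the robot, and variables do not carry over. Pictures are saved under pics/ and viewed, and the job is handed in when it is done.

Besides the shell and the picture viewer there is one more tool, called after "Request:" as name(argument=value, ...) on one line, values as JSON. drive_tool: Moves the arm, as the interface text tells. Its arguments: {"type":"object","properties":{"series":{"type":"array","items":{"type":"array"}},"fingers":{"type":"number"}},"required":["series"]}

```bash
ls; mkdir -p pics
python3 - <<'E'
from plant import *
import cv2
print(state())
for n in ["side","top","wrist"]:
    cv2.imwrite(f"pics/{n}0.png",cv2.cvtColor(grab_frame(n),cv2.COLOR_RGB2BGR))
    m=camera_model(n); print(n,m)
E
```

```text
pics
{'time': 0.0, 'joint_pos': array([-1.35700697e+00,  5.33317664e-02,  1.61429864e+00, -2.82123266e-07,
        1.47598066e+00, -1.18976885e-01]), 'joint_vel': array([ 0.00149059, -0.00021995, -0.00081692,  0.0002285 ,  0.00014299,
       -0.0012717 ]), 'joint_efforts': array([ 1.57390873e-04, -3.93684912e+01, -3.70175242e+01, -8.83266648e-05,
        7.11389715e-03,  6.76430176e-06]), 'tool_pos': array([ 0.20404333, -0.59009944,  0.23007579]), 'tool_rot': array([-1.00806379e-03,  9.86189727e-01,  1.65616437e-01, -4.79649127e-05]), 'contact_force': array([-0.96806314,  1.14168923, -0.68430348]), 'ft_torque': array([-0.01770869,  0.01901899, -0.01060153]), 'gripper_width': 0.9985554226808916}
side {'fovy': 54.577871228717825, 'cx': 279.333293781859, 'cy': 203.3981287524169, 'D': array([0.02849726, 0.        , 0.        , 0.        , 0.        ]), 'rvec': array([ 2.26064423, -0.70058401,  0.27636642]), 'tvec': array([-0.53037713,  0.28792253,  1.10566236])}
top {'fovy': 54.28433760897634, 'cx': 276.54527417435276, 'cy': 206.78882954905288, 'D': array([-0.00734945,  0.        ,  0.        ,  0.        ,  0.        ]), 'rvec': array([ 2.22780941, -2.17731512,  0.04952694]), 'tvec': array([-0.08670505,  0.56982427,  1.15141523])}
wrist {'fovy': 67.31181182127635, 'cx': 278.29789708865025, 'cy': 213.291602204118, 'D': array([0.01866365, 0.        , 0.        , 0.        , 0.        ]), 'rvec': array([-2.36202802,  1.68151497,  0.24576515]), 'tvec': array([-0.62346424, -0.03744181,  0.37899096])}
```

View pics/side0.png

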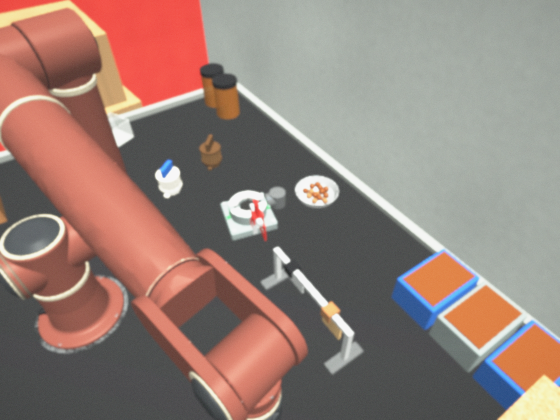

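View pics/top0.png

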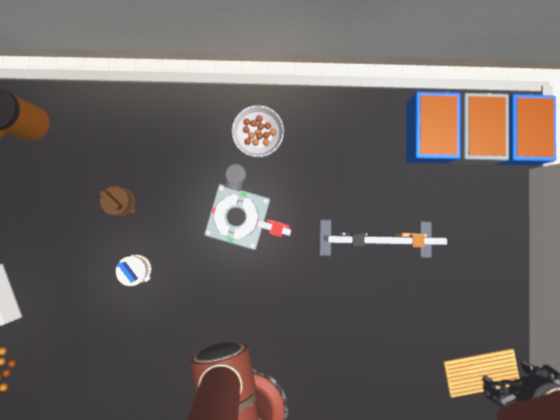

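View pics/wrist0.png

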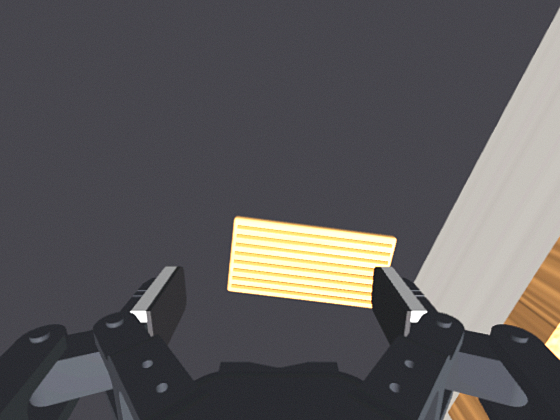

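Run:
```python
from plant import *
import numpy as np
for n in ["filter_center","socket","socket_lock","bracket_top","tag_hook","tag_tab","rail_top","scraper_hook","paddle_hook","clogged_center","bowl"]:
  for c in ["top","side"]:
    r=place_of(c,n)
    print(n,c,[(np.round(q["location"],4),round(q["confidence"],2)) for q in r[:2]])
print(state()["time"])
```

```text
filter_center top [(array([0.3922, 0.3153, 0.0556]), 0.88)]
filter_center side [(array([0.3896, 0.311 , 0.0535]), 0.62)]
socket top [(array([0.5447, 0.0383, 0.0665]), 0.89)]
socket side [(array([0.5403, 0.0381, 0.0722]), 0.62)]
socket_lock top [(array([ 0.5326, -0.0252,  0.0692]), 0.63)]
socket_lock side [(array([ 0.5241, -0.0204,  0.0653]), 0.59), (array([ 0.4933, -0.4317,  0.1301]), 0.36)]
bracket_top top [(array([ 0.5149, -0.0712,  0.1345]), 0.82)]
bracket_top side []
tag_hook top [(array([ 0.5098, -0.0745,  0.1301]), 0.47), (array([ 0.4894, -0.435 ,  0.1299]), 0.46)]
tag_hook side [(array([ 0.5137, -0.0733,  0.1314]), 0.75), (array([0.3937, 0.3105, 0.0535]), 0.62)]
tag_tab top [(array([ 0.5109, -0.0692,  0.1576]), 0.67), (array([0.392 , 0.3154, 0.0031]), 0.65)]
tag_tab side []
rail_top top [(array([ 0.4936, -0.3565,  0.1326]), 0.82)]
rail_top side [(array([ 0.49  , -0.3547,  0.1293]), 0.79), (array([ 0.5225, -0.0213,  0.0686]), 0.6)]
scraper_hook top [(array([ 0.4894, -0.2821,  0.1212]), 0.6)]
scraper_hook side [(array([ 0.4882, -0.2818,  0.1332]), 0.52)]
paddle_hook top [(array([ 0.4888, -0.4334,  0.1314]), 0.72), (array([0.5445, 0.0349, 0.0556]), 0.4)]
paddle_hook side [(array([ 0.4899, -0.432 ,  0.1313]), 0.96)]
clogged_center top []
clogged_center side [(array([0.5794, 0.3646, 0.0549]), 0.98)]
bowl top [(array([ 0.7812, -0.0164,  0.0014]), 0.74)]
bowl side [(array([ 0.7827, -0.0151, -0.001 ]), 0.95)]
1.25
```

Request:
drive_tool(series=[[[0.226, 0.3, 0.07], [0, 0, 67]], [[0.226, 0.3, 0.07], [0, 0, 67]], [[0.226, 0.3, 0.07], [0, 0, 67]], [[0.226, 0.3, 0.07], [0, 0, 67]], [[0.226, 0.3, 0.07], [0, 0, 67]], [[0.226, 0.3, 0.07], [0, 0, 67]], [[0.226, 0.3, 0.07], [0, 0, 67]], [[0.226, 0.3, 0.07], [0, 0, 67]]], fingers=-1)

```text
time: 2.05
tool_pos: [0.4317, -0.2883, 0.3025]
tool_rot: [0.001, 0.728, 0.685, 0.0]
contact_force: [-0.0, -0.1, 0.0]
gripper_width: 1.001
```

Request:
drive_tool(series=[[[0.0, 0.388, 0], [0, 0, 67]], [[0.0, 0.388, 0], [0, 0, 67]], [[0.0, 0.388, 0], [0, 0, 67]], [[0.0, 0.388, 0], [0, 0, 67]], [[0.0, 0.388, 0], [0, 0, 67]], [[0.0, 0.388, 0], [0, 0, 67]], [[0.0, 0.388, 0], [0, 0, 67]], [[0.0, 0.388, 0], [0, 0, 67]]])

```text
time: 2.85
tool_pos: [0.4296, 0.0999, 0.3017]
tool_rot: [0.001, 0.229, 0.973, 0.0]
contact_force: [0.6, -0.3, 0.4]
gripper_width: 1.0
```

```bash
cat > h.py <<'E'
from plant import *
import numpy as np, cv2
def cam(n):
    m=camera_model(n); f=210/np.tan(np.radians(m["fovy"])/2)
    K=np.array([[f,0,m["cx"]],[0,f,m["cy"]],[0,0,1]]);R=cv2.Rodrigues(m["rvec"])[0]
    return K,m["D"],m["rvec"],m["tvec"],R
def proj(n,P,c=None):
    K,D,r,t,R=c or cam(n)
    return cv2.projectPoints(np.array(P,float).reshape(-1,1,3),r,t,K,D)[0].reshape(-1,2)
def unproj(n,px,z,c=None):
    K,D,r,t,R=c or cam(n)
    u=cv2.undistortPoints(np.array(px,float).reshape(-1,1,2),K,D).reshape(-1,2)
    d=np.c_[u,np.ones(len(u))]@R; o=-R.T@t
    return o+d*((z-o[2])/d[:,2])[:,None]
def snap(n,name):
    im=grab_frame(n); cv2.imwrite(f"pics/{name}.png",cv2.cvtColor(im,cv2.COLOR_RGB2BGR)); return im
def yaw(q=None):
    w,x,y,z=state()["tool_rot"] if q is None else q
    return np.degrees(np.arctan2(1-2*(x*x+z*z),2*(x*y-w*z)))
E
python3 - <<'E'
from h import *
c=cam("wrist"); s=state(); print(s["time"],s["tool_pos"],yaw(),s["joint_pos"])
print("campos",-c[4].T@c[3], "fwd",c[4][2])
snap("wrist","w1")
print(proj("wrist",[[0.544,.038,.07],[.392,.315,.112]],c))
E
```

```text
2.85 [0.42962985 0.0998582  0.30170746] 63.47188053995725 [ 5.91155230e-02 -4.39599634e-01  1.92389590e+00  3.61808681e-04
  1.65601632e+00 -1.04864631e+00]
campos [0.3645006  0.13209167 0.44380938] fwd [ 0.25386796 -0.12500751 -0.95912678]
[[274.77287265 280.52130121]
 [463.29132437  56.53248595]]
```

View pics/w1.png

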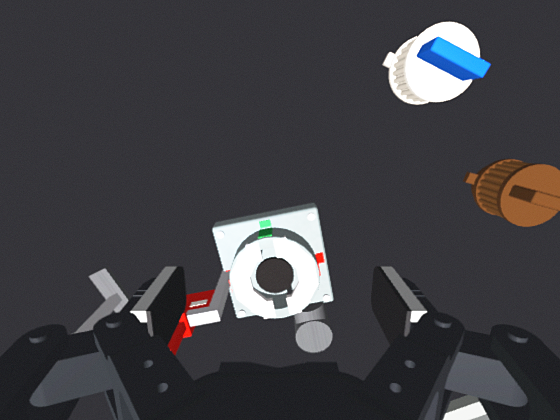

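Request:
drive_tool(series=[[[-0.06, 0.19, 0], [0, 0, 67]], [[-0.06, 0.19, 0], [0, 0, 67]], [[-0.06, 0.19, 0], [0, 0, 67]], [[-0.06, 0.19, 0], [0, 0, 67]], [[-0.06, 0.19, 0], [0, 0, 67]], [[-0.06, 0.19, 0], [0, 0, 67]], [[-0.06, 0.19, 0], [0, 0, 67]], [[-0.06, 0.19, 0], [0, 0, 67]]])

```text
time: 3.7
tool_pos: [0.37, 0.2875, 0.3014]
tool_rot: [0.0, -0.345, 0.938, -0.0]
contact_force: [-0.1, 0.4, -0.0]
gripper_width: 1.0
```

Run:
```python
from h import *
c=cam("wrist"); s=state(); print(s["time"],s["tool_pos"],yaw(),s["joint_pos"])
im=snap("wrist","w2")
hsv=cv2.cvtColor(im,cv2.COLOR_RGB2HSV)
b=((hsv[...,0]>95)&(hsv[...,0]<125)&(hsv[...,1]>120)&(hsv[...,2]>60)).astype(np.uint8)
n,l,st,ce=cv2.connectedComponentsWithStats(b); print(st[1:],ce[1:])
k=1+np.argmax(st[1:,4]); cn=cv2.findContours((l==k).astype(np.uint8),0,1)[0][0]
bx=cv2.boxPoints(cv2.minAreaRect(cn)); print(bx); print(unproj("wrist",bx,.112,c))
print(place_of("wrist","filter_center")[:1])
```

```text
3.7 [0.37002973 0.28749459 0.30135606] 130.40641430578134 [ 5.01542109e-01 -3.65028309e-01  1.87012151e+00 -5.33427102e-05
  1.63640647e+00 -1.77448269e+00]
[[276 188  14  57 641]] [[283.13104524 216.42121685]]
[[276. 188.]
 [289. 188.]
 [289. 244.]
 [276. 244.]]
[[0.36908364 0.28454648 0.112     ]
 [0.36006188 0.29514264 0.112     ]
 [0.40865211 0.33734278 0.112     ]
 [0.41815937 0.32617478 0.112     ]]
[{'location': [0.3941, 0.3121, 0.0524], 'confidence': 0.89}]
```

View pics/w2.png

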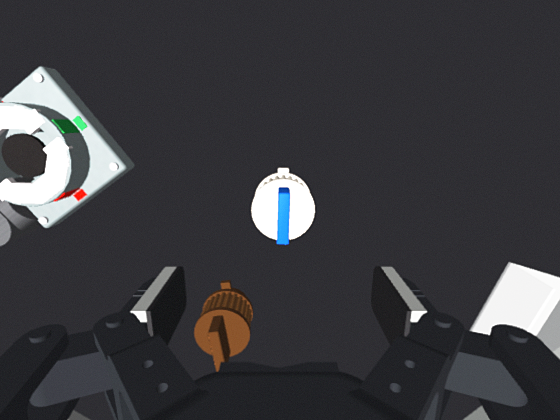

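Request:
drive_tool(series=[[[0.021, 0.025, -0.1], [0, 0, 0]], [[0.021, 0.025, -0.1], [0, 0, 0]], [[0.021, 0.025, -0.1], [0, 0, 0]], [[0.021, 0.025, -0.1], [0, 0, 0]]])

```text
time: 4.2
tool_pos: [0.3905, 0.3118, 0.2001]
tool_rot: [-0.002, -0.342, 0.94, -0.0]
contact_force: [-0.5, -0.1, 1.3]
gripper_width: 0.999
```

```bash
cat > bar.py <<'E'
from h import *
import sys
from scipy.optimize import minimize
c=cam("wrist"); s=state(); print(s["time"],s["tool_pos"],yaw(),s["joint_pos"])
im=snap("wrist",sys.argv[1]); ztop=float(sys.argv[2])
hsv=cv2.cvtColor(im,cv2.COLOR_RGB2HSV)
b=((hsv[...,0]>95)&(hsv[...,0]<125)&(hsv[...,1]>120)&(hsv[...,2]>40)).astype(np.uint8)
n,l,st,ce=cv2.connectedComponentsWithStats(b); k=1+np.argmax(st[1:,4]); print(st[k],ce[k])
obs=(l==k)
SC=4
def rend(p):
    x,y,a=p; a=np.radians(a); u=np.array([np.cos(a),np.sin(a)]);v=np.array([-u[1],u[0]])
    P=[[*(np.array([x,y])+i*.03*u+j*.007*v),z] for i in(-1,1) for j in(-1,1) for z in (ztop,ztop-.036)]
    h=cv2.convexHull(proj("w",P,c).astype(np.float32)).reshape(-1,2)
    m=np.zeros((420,560),np.float32)
    big=np.zeros((420*SC,560*SC),np.uint8); cv2.fillPoly(big,[np.round((h+.5)*SC).astype(int)],255)
    return cv2.resize(big,(560,420),interpolation=cv2.INTER_AREA)/255.
def cost(p): return np.abs(rend(p)-obs).sum()
g=unproj("w",[ce[k]],ztop-.012,c)[0]; a0=(yaw()-90 if len(sys.argv)<4 else float(sys.argv[3]))
best=min((minimize(cost,[g[0],g[1],a0],method="Nelder-Mead",options=dict(initial_simplex=[[g[0],g[1],a0],[g[0]+d,g[1],a0],[g[0],g[1]+d,a0],[g[0],g[1],a0+4]],xatol=1e-5,fatol=.1)) for d in(.006,-.006)),key=lambda r:r.fun)
print("bar",np.round(best.x,4),"cost",best.fun,"obs",obs.sum())
E
python3 bar.py w3 .112
```

```text
4.2 [0.39046617 0.31177822 0.2000906 ] 129.9749577019516 [ 5.24833956e-01 -2.30215377e-01  1.93034555e+00 -1.28057599e-04
  1.44514626e+00 -1.74364165e+00]
[272 176  16  16 112] [279.64285714 179.69642857]
bar [ 0.3682  0.2964 39.9651] cost 1463.3686274509803 obs 112
```

View pics/w3.png

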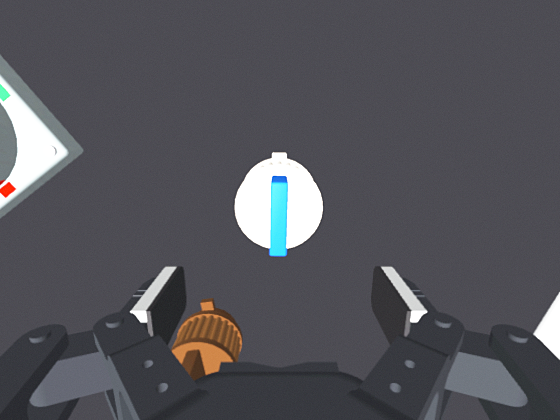

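```bash
sed -i 's/>95)/>85)/; s/<125)/<130)/' bar.py; python3 bar.py w3b .112
```

```text
4.25 [0.39149105 0.31235494 0.20248006] 129.99439913914486 [ 5.24782493e-01 -2.32124949e-01  1.92790680e+00 -8.82097510e-05
  1.44514544e+00 -1.74403682e+00]
[ 269  174   19   80 1279] [278.74589523 214.07114934]
bar [ 0.3918  0.3143 38.9818] cost 234.2392156862745 obs 1279
```

```bash
cat >> bar.py <<'E'
ov=cv2.cvtColor(im,cv2.COLOR_RGB2BGR); m=(rend(best.x)>.5).astype(np.uint8)
x0,y0=int(ce[k][0])-60,int(ce[k][1])-60
ov=cv2.resize(ov[max(y0,0):y0+120,max(x0,0):x0+120],None,fx=4,fy=4,interpolation=0)
mm=cv2.resize(m[max(y0,0):y0+120,max(x0,0):x0+120],None,fx=4,fy=4,interpolation=0)
cv2.drawContours(ov,cv2.findContours(mm,0,1)[0],-1,(0,0,255),1)
oo=cv2.resize(obs.astype(np.uint8)[max(y0,0):y0+120,max(x0,0):x0+120],None,fx=4,fy=4,interpolation=0)
cv2.drawContours(ov,cv2.findContours(oo,0,1)[0],-1,(0,255,0),1)
cv2.imwrite(f"pics/{sys.argv[1]}o.png",ov)
E
python3 bar.py w3c .112
```

```text
4.3 [0.39215587 0.31270456 0.20391327] 130.0076222146855 [ 5.24725720e-01 -2.33314865e-01  1.92648723e+00 -9.67280908e-05
  1.44490750e+00 -1.74432457e+00]
[ 269  172   19   80 1266] [279.06635071 212.04265403]
bar [ 0.3912  0.3137 38.8287] cost 216.03921568627453 obs 1266
```

View pics/w3co.png

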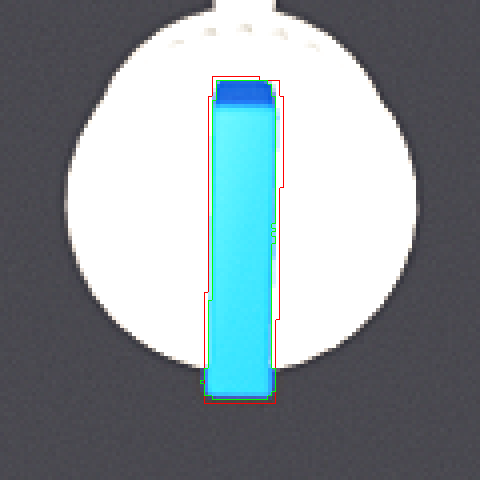

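Request:
drive_tool(series=[[[0.0, 0.001, -0.04], [0, 0, -1.1]], [[0.0, 0.001, -0.08], [0, 0, -1.1]], [[0.0, 0.001, -0.11], [0, 0, -1.1]], [[0.0, 0.001, -0.12], [0, 0, -1.1]], [[0.0, 0.001, -0.12], [0, 0, -1.1]], [[0.0, 0.001, -0.12], [0, 0, -1.1]]])

```text
time: 4.95
tool_pos: [0.3929, 0.3142, 0.0841]
tool_rot: [0.002, -0.333, 0.943, 0.0]
contact_force: [0.8, 0.3, -0.4]
gripper_width: 0.999
```

Request:
drive_tool(series=[[[0, 0, 0], [0, 0, 0]], [[0, 0, 0], [0, 0, 0]], [[0, 0, 0], [0, 0, 0]], [[0, 0, 0], [0, 0, 0]], [[0, 0, 0], [0, 0, 0]], [[0, 0, 0], [0, 0, 0]], [[0, 0, 0], [0, 0, 0]], [[0, 0, 0], [0, 0, 0]]], fingers=1)

```text
time: 5.75
tool_pos: [0.3915, 0.3133, 0.0816]
tool_rot: [0.0, -0.334, 0.943, -0.0]
contact_force: [1.8, -1.1, 1.5]
gripper_width: 0.156
```

Run:
```python
from h import *
s=state(); print(s["time"],s["tool_pos"],yaw(),s["contact_force"],s["gripper_width"])
```

```text
5.75 [0.39149086 0.31331411 0.08157481] 128.96649616597972 [ 1.83297406 -1.11163714  1.49066778] 0.1556830359188203
```

Request:
drive_tool(series=[[[0, 0, 0.03], [0, 0, 0]], [[0, 0, 0.07], [0, 0, 0]], [[0.02, -0.02, 0.11], [0, 0, -6]], [[0.05, -0.05, 0.15], [0, 0, -14]], [[0.08, -0.085, 0.16], [0, 0, -22]], [[0.11, -0.12, 0.16], [0, 0, -30]], [[0.14, -0.155, 0.16], [0, 0, -38]], [[0.17, -0.19, 0.16], [0, 0, -45]]])

```text
time: 6.55
tool_pos: [0.5614, 0.1217, 0.2399]
tool_rot: [-0.001, 0.055, 0.998, 0.0]
contact_force: [-0.2, 1.6, -2.9]
gripper_width: 0.156
```

Request:
drive_tool(series=[[[0.03, -0.035, 0], [0, 0, -6]], [[0.06, -0.07, 0], [0, 0, -9]], [[0.09, -0.1, 0], [0, 0, -9]], [[0.12, -0.11, 0], [0, 0, -9]], [[0.12, -0.11, 0], [0, 0, -9]], [[0.12, -0.11, 0], [0, 0, -9]]])

```text
time: 7.15
tool_pos: [0.6804, 0.0133, 0.2388]
tool_rot: [-0.002, 0.131, 0.991, 0.0]
contact_force: [-0.2, -0.2, -2.4]
gripper_width: 0.153
```

Run:
```python
from h import *
c=cam("wrist"); s=state(); print(s["time"],s["tool_pos"],yaw(),s["contact_force"],s["gripper_width"])
np.save("c4.npy",np.array([c[2],c[3]]))
snap("wrist","w4")
for n in ["socket","bracket_top","tag_tab","tag_hook","filter_foot"]:
  print(n,[(np.round(q["location"],4),round(q["confidence"],2)) for q in place_of("wrist",n)[:2]])
print(proj("w",[[.544,.038,.07]],c))
```

```text
7.15 [0.68042574 0.01327032 0.23882583] 74.93489201871854 [-0.23503004 -0.16150256 -2.42753751] 0.15299296476006036
socket [(array([0.5406, 0.0405, 0.0696]), 0.81)]
bracket_top []
tag_tab [(array([ 0.5108, -0.0728,  0.161 ]), 0.56)]
tag_hook [(array([ 0.5116, -0.0728,  0.1301]), 0.94)]
filter_foot []
[[265.0143941   43.58064507]]
```

View pics/w4.png

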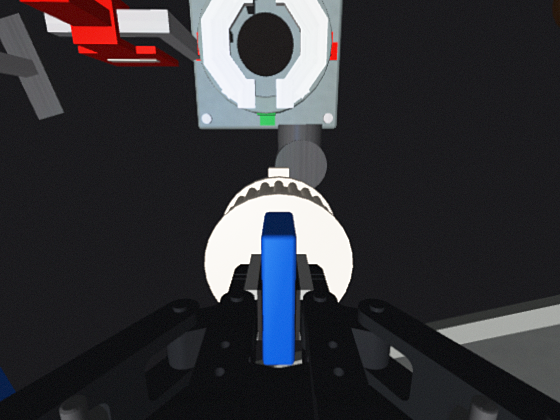

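Request:
drive_tool(series=[[[0.03, 0, 0], [0, 0, 0]], [[0.05, 0.0, 0], [0, 0, 0]], [[0.05, 0, 0], [0, 0, 0]], [[0.05, 0, 0], [0, 0, 0]], [[0.05, 0, 0], [0, 0, 0]]])

```text
time: 7.95
tool_pos: [0.7305, 0.0136, 0.2414]
tool_rot: [-0.0, 0.131, 0.991, -0.0]
contact_force: [-0.1, 0.3, -3.7]
gripper_width: 0.155
```

Run:
```python
from h import *
c=cam("wrist"); s=state(); print(s["time"],s["tool_pos"],yaw(),s["contact_force"],s["gripper_width"])
im=snap("wrist","w5")
np.save("c5.npy",np.array([c[2],c[3]]))
ov=cv2.cvtColor(im,cv2.COLOR_RGB2BGR)
ov=cv2.resize(ov[0:190,170:370],None,fx=3,fy=3,interpolation=0)
# overlay model
def draw(x,y,a,col):
    a=np.radians(a);R=np.array([[np.cos(a),-np.sin(a)],[np.sin(a),np.cos(a)]])
    t=np.linspace(0,2*np.pi,73)
    for r in (.0315,.06):
        P=np.c_[(np.c_[r*np.cos(t),r*np.sin(t)]@R.T)+[x,y],np.full(73,.07)]
        q=(proj("w",P,c)-[170,0]+.5)*3
        cv2.polylines(ov,[q.astype(np.int32)],True,col,1)
    for p in([.06,0],[-.06,0],[0,.06],[0,-.06]):
        q=(proj("w",[[*(R@p+[x,y]),.07]],c)[0]-[170,0]+.5)*3
        cv2.circle(ov,tuple(int(v) for v in q),3,col,-1)
draw(.543,.0385,-15.2,(0,200,0))
cv2.imwrite("pics/w5o.png",ov)
```

```text
7.95 [0.73049309 0.01361318 0.24144115] 74.98857897774695 [-0.14628395  0.32225846 -3.71348922] 0.15463028880208526
```

View pics/w5o.png

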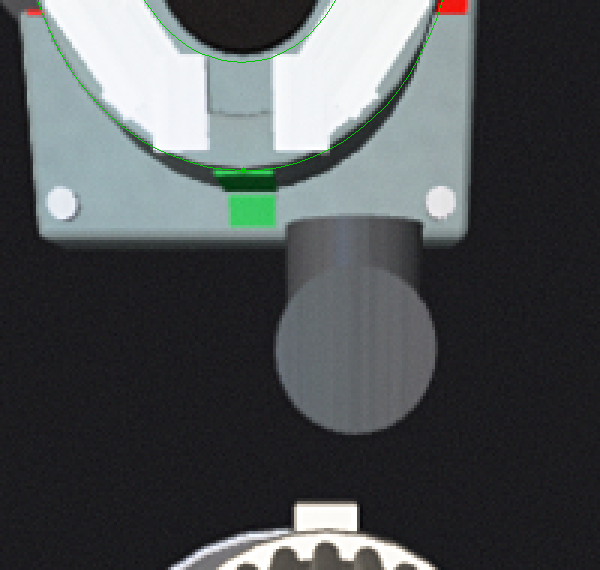

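View pics/w5.png

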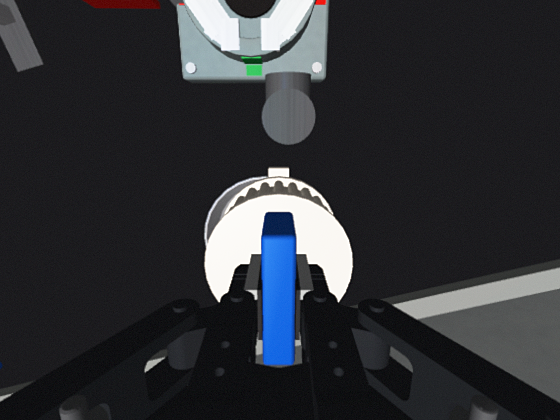

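Request:
drive_tool(series=[[[-0.04, 0, 0], [0, 0, 0]], [[-0.075, 0.0, 0], [0, 0, 0]], [[-0.075, 0, 0], [0, 0, 0]], [[-0.075, 0, 0], [0, 0, 0]], [[-0.075, 0, 0], [0, 0, 0]], [[-0.075, 0, 0], [0, 0, 0]]])

```text
time: 8.6
tool_pos: [0.6571, 0.0132, 0.2421]
tool_rot: [0.001, 0.131, 0.991, 0.0]
contact_force: [0.4, -0.6, -3.2]
gripper_width: 0.154
```

```bash
cat > sock.py <<'E'
from h import *
import sys
c=cam("wrist"); s=state(); print(s["time"],s["tool_pos"],yaw(),s["contact_force"],s["gripper_width"])
nm=sys.argv[1]; im=snap("wrist",nm)
np.save(nm+".npy",np.array([c[2],c[3]]))
ov=cv2.cvtColor(im,cv2.COLOR_RGB2BGR)
ov=cv2.resize(ov[0:190,170:370],None,fx=3,fy=3,interpolation=0)
def draw(x,y,a,col):
    a=np.radians(a);R=np.array([[np.cos(a),-np.sin(a)],[np.sin(a),np.cos(a)]])
    t=np.linspace(0,2*np.pi,73)
    for r in (.0315,.06):
        P=np.c_[(np.c_[r*np.cos(t),r*np.sin(t)]@R.T)+[x,y],np.full(73,.07)]
        q=(proj("w",P,c)-[170,0]+.5)*3
        cv2.polylines(ov,[q.astype(np.int32)],True,col,1)
    for p in([.06,0],[-.06,0],[0,.06],[0,-.06]):
        q=(proj("w",[[*(R@p+[x,y]),.07]],c)[0]-[170,0]+.5)*3
        cv2.circle(ov,tuple(int(v) for v in q),3,col,-1)
draw(*[float(v) for v in sys.argv[2:5]],(0,0,255))
cv2.imwrite(f"pics/{nm}o.png",ov)
E
python3 sock.py w6 .543 .0385 -15.2
```

```text
8.6 [0.65711122 0.0132291  0.24212028] 74.96664487879903 [ 0.37137582 -0.56775138 -3.21247731] 0.15449597141663673
```

View pics/w6o.png

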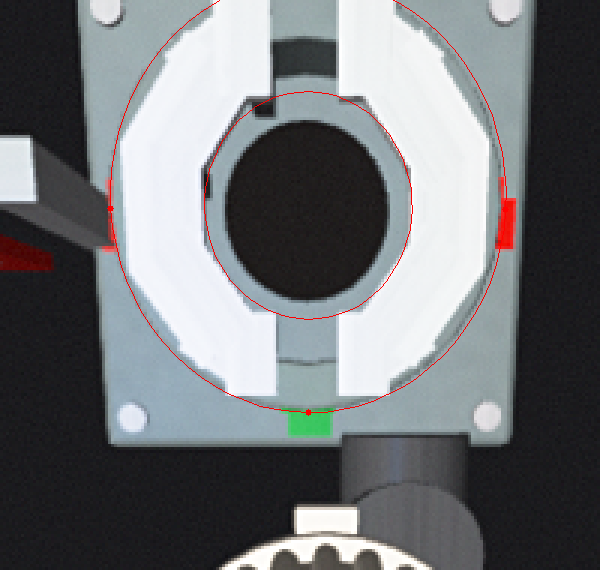

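```bash
python3 - <<'E'
from h import *
c0=cam("wrist"); r,t=np.load("w6.npy"); c=(c0[0],c0[1],r,t,cv2.Rodrigues(r)[0])
for a in(-15.2,-14.5):
    R=lambda p:[.543+p[0]*np.cos(np.radians(a))-p[1]*np.sin(np.radians(a)),.0385+p[0]*np.sin(np.radians(a))+p[1]*np.cos(np.radians(a)),.07]
    print(a,np.round((proj("w",[R(p) for p in[(-.043,.01),(-.043,-.01),(.045,.01),(.045,-.01),(.0,.0315),(0,-.0315),(.0315,0),(-.0315,0)]],c)-[170,0]+.5)*3,1).tolist())
px=lambda l:(np.array(l)/3+[170,0]-.5)
print(unproj("w",px([[271,50],[338,50],[276,355],[339,355],[104+101,210],[411,210]]),.07,c))
# filter lug: foot at tool z - .0816
s=state();z=s["tool_pos"][2]-.0816
print(unproj("w",px([[295,506],[358,506]]),z+.008,c)); print(s["tool_pos"])
E
python3 bar.py w6b 0.2725
```

```text
-15.2 [[342.6, 46.8], [273.7, 46.5], [340.3, 364.3], [277.4, 364.1], [412.1, 209.7], [204.8, 208.8], [308.7, 319.2], [308.2, 91.7]]
-14.5 [[340.8, 46.3], [271.9, 47.0], [342.0, 363.9], [279.1, 364.5], [412.1, 208.3], [204.9, 210.2], [310.0, 319.2], [306.9, 91.7]]
[[0.49953182 0.03913585 0.07      ]
 [0.50455975 0.05793364 0.07      ]
 [0.58103487 0.01737521 0.07      ]
 [0.58620941 0.03668183 0.07      ]
 [0.535061   0.00805945 0.07      ]
 [0.55125963 0.0685498  0.07      ]]
[[0.61561597 0.01713546 0.16826957]
 [0.61934273 0.03102007 0.16826957]]
[0.65705783 0.01321933 0.24186957]
8.65 [0.65705783 0.01321933 0.24186957] 74.96627044298901 [-9.30283658e-02  1.20773665e-01  1.52301653e+00 -3.38412462e-06
  1.49666004e+00 -1.40143626e+00]
[ 261  213   36  153 5078] [278.14986215 289.39228043]
bar [ 6.5740e-01  1.3200e-02 -1.5132e+01] cost 394.79607843137256 obs 5078
```

View pics/w6bo.png

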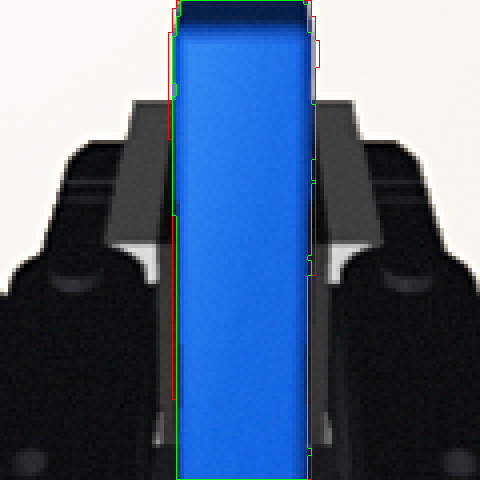

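Request:
drive_tool(series=[[[-0.04, 0.009, 0], [0, 0, 0]], [[-0.08, 0.018, 0], [0, 0, 0]], [[-0.114, 0.025, 0], [0, 0, 0]], [[-0.114, 0.025, -0.03], [0, 0, 0]], [[-0.114, 0.025, -0.06], [0, 0, 0]], [[-0.114, 0.025, -0.08], [0, 0, 0]], [[-0.114, 0.025, -0.08], [0, 0, 0]], [[-0.114, 0.025, -0.08], [0, 0, 0]]])

```text
time: 9.5
tool_pos: [0.5426, 0.0383, 0.1618]
tool_rot: [0.0, 0.131, 0.991, -0.0]
contact_force: [-1.2, -0.5, -3.3]
gripper_width: 0.156
```

Run:
```python
from h import *
c=cam("wrist"); s=state(); print(s["time"],s["tool_pos"],yaw(),s["contact_force"],s["gripper_width"])
snap("wrist","w7");
```

```text
9.5 [0.54262315 0.03826992 0.16175254] 74.96545618409989 [-1.18961615 -0.54466498 -3.31465871] 0.1558423511018157
```

View pics/w7.png

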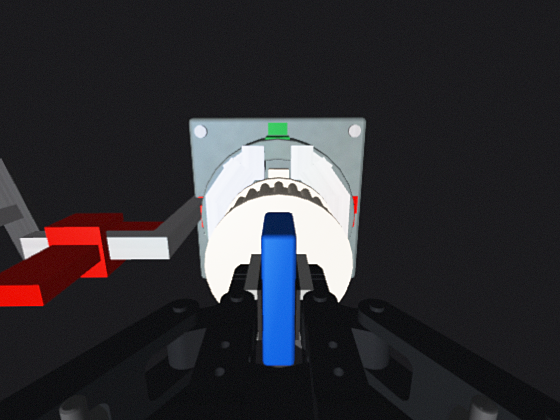

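Request:
drive_tool(series=[[[0, 0, -0.006], [0, 0, 0]], [[0, 0, -0.012], [0, 0, 0]], [[0, 0, -0.016], [0, 0, 0]], [[0, 0, -0.018], [0, 0, 0]], [[0, 0, -0.018], [0, 0, 0]]])

```text
time: 10.05
tool_pos: [0.5418, 0.0383, 0.1427]
tool_rot: [-0.001, 0.131, 0.991, -0.0]
contact_force: [0.4, -0.2, -3.4]
gripper_width: 0.151
```

Request:
drive_tool(series=[[[0, 0, -0.004], [0, 0, 0]], [[0, 0, -0.008], [0, 0, 0]], [[0, 0, -0.011], [0, 0, 0]], [[0, 0, -0.013], [0, 0, 0]], [[0, 0, -0.013], [0, 0, 0]]])

```text
time: 10.55
tool_pos: [0.5429, 0.0382, 0.1313]
tool_rot: [0.001, 0.131, 0.991, 0.0]
contact_force: [-0.6, -0.7, 5.4]
gripper_width: 0.158
```

Request:
drive_tool(series=[[[0, 0, -0.001], [0, 0, 0]], [[0, 0, -0.002], [0, 0, 0]], [[0, 0, -0.002], [0, 0, 0]]])

```text
time: 10.85
tool_pos: [0.5432, 0.0381, 0.1308]
tool_rot: [0.001, 0.131, 0.991, -0.0]
contact_force: [-3.1, -0.7, 10.1]
gripper_width: 0.15
```

Request:
drive_tool(series=[[[0, 0, -0.0005], [0, 0, -5]], [[0, 0, -0.0005], [0, 0, -10]], [[0, 0, -0.0005], [0, 0, -15]], [[0, 0, -0.0005], [0, 0, -20]], [[0, 0, -0.0005], [0, 0, -26]], [[0, 0, -0.0005], [0, 0, -32]], [[0, 0, -0.0005], [0, 0, -38]], [[0, 0, -0.0005], [0, 0, -44]]])

```text
time: 11.65
tool_pos: [0.5424, 0.0383, 0.1307]
tool_rot: [-0.0, 0.494, 0.869, -0.0]
contact_force: [-7.1, -0.1, 14.7]
gripper_width: 0.149
```

```bash
cat > st.py <<'E'
from h import *
s=state(); print(s["time"],s["tool_pos"],yaw(),s["contact_force"],s["ft_torque"],s["gripper_width"])
E
python3 st.py
```

```text
11.65 [0.54238733 0.03833529 0.13070145] 30.76705549683789 [-7.12811245 -0.1334859  14.67049954] [0.41681002 1.70562108 0.31720029] 0.14873523523652793
```

Request:
drive_tool(series=[[[-0.0005, 0, 0], [0, 0, -6]], [[-0.001, 0, 0], [0, 0, -12]], [[-0.001, 0, 0], [0, 0, -18]], [[-0.001, 0, 0], [0, 0, -24]], [[-0.001, 0, 0], [0, 0, -30]], [[-0.001, 0, 0], [0, 0, -36]], [[-0.001, 0, 0], [0, 0, -42]], [[-0.001, 0, 0], [0, 0, -46]]])

```text
time: 12.45
tool_pos: [0.5422, 0.0393, 0.1307]
tool_rot: [-0.0, 0.794, 0.607, 0.002]
contact_force: [-4.3, 1.8, 12.6]
gripper_width: 0.154
```

```bash
python3 st.py; python3 bar.py w8 .161; python3 bar.py w8b .161
```

```text
12.45 [0.54218026 0.03934519 0.13068689] -15.19022614902104 [-4.29872128  1.83622272 12.60438064] [0.86650113 0.91643737 0.42985792] 0.15365895234939242
12.45 [0.54218026 0.03934519 0.13068689] -15.19022614902104 [-0.06585271 -0.05888739  1.89712989  0.00273988  1.30126096  0.19853764]
[ 260  213   37  153 5070] [278.14003945 289.42978304]
bar [ 5.411000e-01  3.850000e-02 -1.049529e+02] cost 381.2196078431372 obs 5070
12.5 [0.54232667 0.03929699 0.13070281] -15.270005095377782 [-0.06581937 -0.05886877  1.89708413  0.00253081  1.30079795  0.20001763]
[ 261  213   36  153 5081] [278.19012006 289.3733517 ]
bar [ 5.413000e-01  3.830000e-02 -1.050997e+02] cost 378.08235294117645 obs 5081
```

View pics/w8.png

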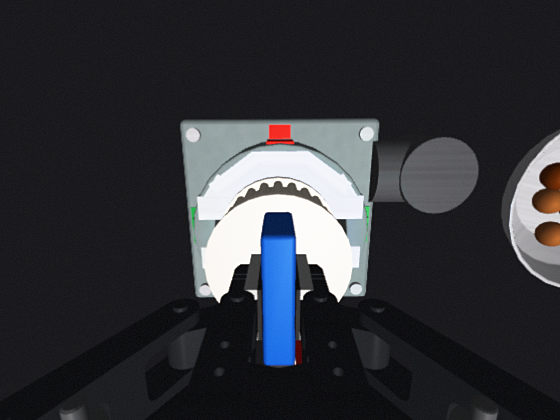

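Request:
drive_tool(series=[[[0, 0, 0], [0, 0, -1]], [[0, 0, 0], [0, 0, -1]], [[0, 0, 0.002], [0, 0, -1]], [[0, 0, 0.004], [0, 0, -1]], [[0, 0, 0.005], [0, 0, -1]], [[0, 0, 0.005], [0, 0, -1]]])

```text
time: 13.15
tool_pos: [0.5423, 0.0389, 0.1334]
tool_rot: [0.0, 0.799, 0.602, 0.002]
contact_force: [3.5, 4.2, 2.0]
gripper_width: 0.153
```

```bash
python3 st.py
```

```text
13.15 [0.54226321 0.03888003 0.13344758] -16.036423680382676 [3.54707082 4.16523809 2.04020448] [ 1.21551763 -0.9285954   0.22640523] 0.15329312402960035
```

Request:
drive_tool(series=[[[0, 0, 0], [0, 0, 0]], [[0, 0, 0], [0, 0, 0]], [[0, 0, 0], [0, 0, 0]], [[0, 0, 0], [0, 0, 0]], [[0, 0, 0.03], [0, 0, 0]], [[0, 0, 0.07], [0, 0, 0]], [[0, 0, 0.09], [0, 0, 0]], [[0, 0, 0.09], [0, 0, 0]]], fingers=-1)

```text
time: 13.95
tool_pos: [0.5432, 0.038, 0.2272]
tool_rot: [0.003, 0.799, 0.602, 0.003]
contact_force: [1.1, -0.6, -0.6]
gripper_width: 0.995
```

```bash
python3 st.py; python3 bar.py w9 .166 -105
```

```text
13.95 [0.54320519 0.03798771 0.22717243] -16.04308507180541 [ 1.10057596 -0.63822668 -0.56256351] [ 0.05255935  0.00917804 -0.0154216 ] 0.9948184034412895
13.95 [0.54320519 0.03798771 0.22717243] -16.04308507180541 [-6.66656356e-02 -1.42512770e-01  1.80879464e+00 -3.96988354e-04
  1.46803968e+00  2.13374160e-01]
[ 267  179   21   91 1678] [276.22943981 223.94755662]
bar [ 5.416000e-01  3.880000e-02 -1.052251e+02] cost 240.11372549019606 obs 1678
```

View pics/w9.png

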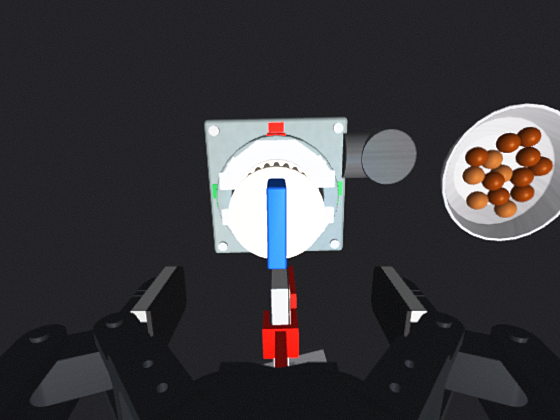

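View pics/w9o.png

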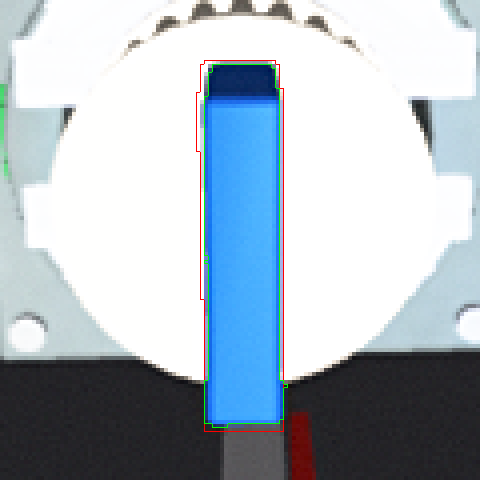

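Request:
drive_tool(series=[[[-0.013, -0.048, 0], [0, 0, 1]], [[-0.026, -0.096, 0], [0, 0, 1]], [[-0.04, -0.145, 0.0], [0, 0, 1]], [[-0.04, -0.145, 0], [0, 0, 1]], [[-0.04, -0.145, 0], [0, 0, 1]], [[-0.04, -0.145, 0], [0, 0, 1]]])

```text
time: 14.6
tool_pos: [0.5007, -0.1058, 0.2214]
tool_rot: [-0.001, 0.793, 0.609, -0.0]
contact_force: [0.4, 0.7, 0.6]
gripper_width: 0.996
```

Run:
```python
from h import *
c=cam("wrist"); s=state(); print(s["time"],s["tool_pos"],yaw(),s["joint_pos"])
im=snap("wrist","w10")
a=np.radians(-15); h=np.array([.5125,-.0735])
def P(x,y,z): return [h[0]+x*np.cos(a)-y*np.sin(a),h[1]+x*np.sin(a)+y*np.cos(a),.13+z]
def box(x0,x1,y0,y1,z0,z1): return [P(x,y,z) for x in(x0,x1) for y in(y0,y1) for z in(z0,z1)]
ov=cv2.cvtColor(im,cv2.COLOR_RGB2BGR)
ov=cv2.resize(ov[100:330,160:400],None,fx=2.5,fy=2.5,interpolation=0)
E=[(0,1),(0,2),(0,4),(1,3),(1,5),(2,3),(2,6),(3,7),(4,5),(4,6),(5,7),(6,7)]
for b in (box(-.005,.005,-.013,.013,.006,.052),box(-.0155,.0155,-.015,.015,0,.006)):
    q=(proj("w",b,c)-[160,100]+.5)*2.5
    for i,j in E: cv2.line(ov,tuple(map(int,q[i])),tuple(map(int,q[j])),(0,255,0),1)
cv2.imwrite("pics/w10o.png",ov)
for n in ["tag_tab","tag_hook","bracket_top"]:
  print(n,[(np.round(q["location"],4),round(q["confidence"],2)) for q in place_of("wrist",n)[:2]])
```

```text
14.6 [ 0.50074379 -0.10580677  0.22137623] -15.000714120118607 [-3.53945134e-01 -2.14752766e-01  1.88156574e+00  3.96211172e-04
  1.47718041e+00 -9.21700716e-02]
tag_tab [(array([ 0.5108, -0.0788,  0.1608]), 0.79)]
tag_hook [(array([ 0.5123, -0.0704,  0.1287]), 0.97)]
bracket_top []
```

View pics/w10.png

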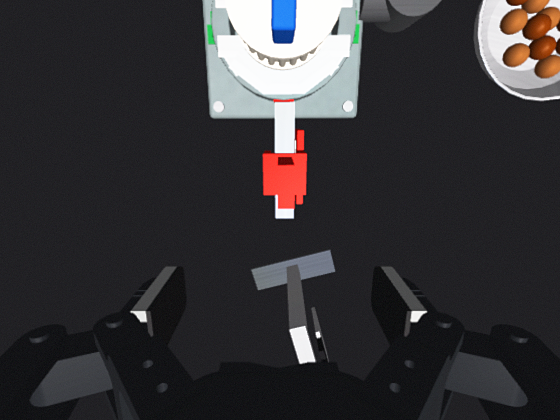

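View pics/w10o.png

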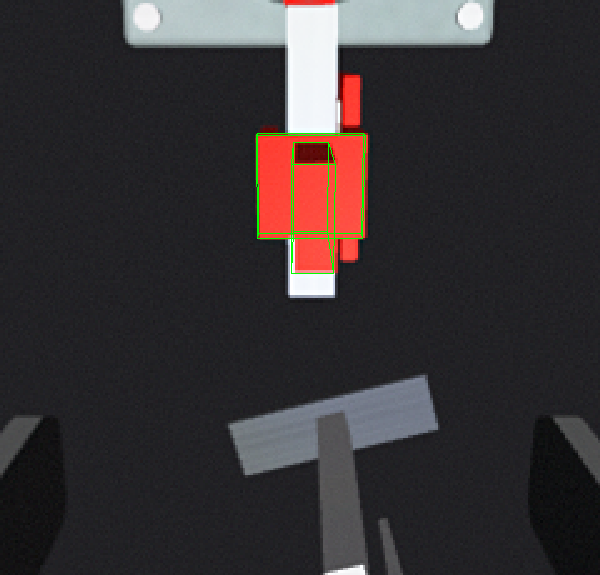

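Request:
drive_tool(series=[[[0.012, 0.033, 0], [0, 0, 0]], [[0.012, 0.033, -0.03], [0, 0, 0]], [[0.012, 0.033, -0.06], [0, 0, 0]], [[0.012, 0.033, -0.079], [0, 0, 0]], [[0.012, 0.033, -0.079], [0, 0, 0]]])

```text
time: 15.3
tool_pos: [0.511, -0.0721, 0.1401]
tool_rot: [-0.003, 0.793, 0.609, -0.002]
contact_force: [-0.2, 0.2, 0.2]
gripper_width: 1.001
```

Request:
drive_tool(series=[[[0, 0, 0], [0, 0, 0]], [[0, 0, 0], [0, 0, 0]], [[0, 0, 0], [0, 0, 0]], [[0, 0, 0], [0, 0, 0]], [[0, 0, 0], [0, 0, 0]], [[0, 0, 0], [0, 0, 0]], [[0, 0, 0], [0, 0, 0]]], fingers=1)

```text
time: 16.0
tool_pos: [0.5137, -0.0739, 0.1446]
tool_rot: [0.001, 0.794, 0.609, 0.0]
contact_force: [-0.6, 0.2, 3.6]
gripper_width: 0.106
```

```bash
python3 st.py
python3 - <<'E'
from h import *
snap("wrist","w11");
E
```

```text
16.0 [ 0.51365448 -0.07387758  0.14460082] -15.035916271645341 [-0.56187033  0.2307928   3.64245643] [-0.00532921 -0.01701127  0.02869545] 0.10576738811350803
```

View pics/w11.png

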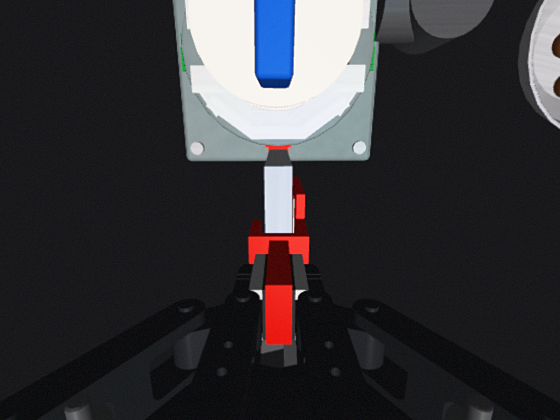

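Request:
drive_tool(series=[[[0, 0, 0.015], [0, 0, 0]], [[0, 0, 0.04], [0, 0, 0]], [[0, 0, 0.075], [0, 0, 0]], [[0, 0, 0.11], [0, 0, 0]], [[-0.003, -0.02, 0.135], [0, 0, 3]], [[-0.006, -0.055, 0.145], [0, 0, 7]], [[-0.009, -0.095, 0.145], [0, 0, 11]], [[-0.012, -0.135, 0.145], [0, 0, 15]]])

```text
time: 16.85
tool_pos: [0.501, -0.2098, 0.2901]
tool_rot: [0.001, 0.706, 0.708, 0.0]
contact_force: [0.3, 0.9, -1.0]
gripper_width: 0.108
```

Request:
drive_tool(series=[[[-0.003, -0.04, 0], [0, 0, 0]], [[-0.006, -0.08, 0], [0, 0, 0]], [[-0.009, -0.12, 0], [0, 0, 0]], [[-0.011, -0.16, 0], [0, 0, 0]], [[-0.011, -0.2, 0], [0, 0, 0]], [[-0.011, -0.24, 0], [0, 0, 0]], [[-0.011, -0.26, 0], [0, 0, 0]], [[-0.011, -0.26, 0], [0, 0, 0]]])

```text
time: 17.65
tool_pos: [0.4891, -0.471, 0.2881]
tool_rot: [-0.001, 0.708, 0.706, -0.0]
contact_force: [-0.7, -0.4, -2.0]
gripper_width: 0.107
```

```bash
python3 st.py
python3 - <<'E'
from h import *
c=cam("wrist");im=snap("wrist","w12"); np.save("w12.npy",np.array([c[2],c[3]]))
for cam_,ns in (("wrist",["rail_top","scraper_hook","paddle_hook","tag_hook"]),("top",["rail_top","scraper_hook","paddle_hook"])):
  if cam_=="top": snap("top","t2")
  for n in ns: print(cam_,n,[(np.round(q["location"],4),round(q["confidence"],2)) for q in place_of(cam_,n)[:2]])
E
```

```text
17.65 [ 0.48913678 -0.4709876   0.28806449] -0.2079614730511483 [-0.72562774 -0.41017171 -1.99293874] [0.02399749 0.06703585 0.01048237] 0.10727994407971726
wrist rail_top [(array([ 0.4926, -0.3578,  0.13  ]), 0.93), (array([ 0.4923, -0.4382,  0.1296]), 0.45)]
wrist scraper_hook []
wrist paddle_hook [(array([ 0.4934, -0.4347,  0.1305]), 0.65)]
wrist tag_hook [(array([ 0.4863, -0.468 ,  0.271 ]), 0.85)]
top rail_top [(array([ 0.4928, -0.3591,  0.1338]), 0.76), (array([0.5419, 0.0435, 0.1118]), 0.41)]
top scraper_hook [(array([ 0.493 , -0.283 ,  0.1261]), 0.52), (array([0.543 , 0.0427, 0.0561]), 0.52)]
top paddle_hook [(array([ 0.4863, -0.434 ,  0.1321]), 0.73)]
```

View pics/w12.png

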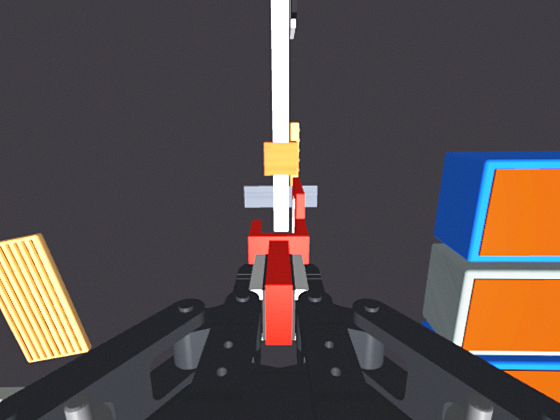

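Run:
```python
from h import *
im=cv2.imread("pics/w12.png"); c0=cam("wrist"); r,t=np.load("w12.npy"); c=(c0[0],c0[1],r,t,cv2.Rodrigues(r)[0])
g=im.min(axis=2)
for row in (70,90,110,130,215):
    cols=np.where(g[row]>190)[0]; cols=cols[(cols>240)&(cols<305)]
    e=unproj("w",[[cols[0]-.5,row],[cols[-1]+.5,row]],.13,c); print(row,cols[0],cols[-1],np.round(e[:,:2],4).tolist(), np.round(e[:,:2].mean(0),4))
hsv=cv2.cvtColor(im,cv2.COLOR_BGR2HSV)
o=((hsv[...,0]>8)&(hsv[...,0]<30)&(hsv[...,1]>90)&(hsv[...,2]>100)); o[:,:255]=0;o[:,305:]=0;o[230:]=0
rr=np.where(o[:,265:275].sum(1)>5)[0]; print("paddle rows",rr.min(),rr.max())
print(unproj("w",[[268,rr.min()-.5],[268,rr.max()+.5]],.136,c))
cv2.imwrite("pics/w12c.png",cv2.resize(im[0:240,220:340],None,fx=3,fy=3,interpolation=0)[:600])
```

```text
70 272 288 [[0.4827, -0.3567], [0.4975, -0.3568]] [ 0.4901 -0.3567]
90 272 288 [[0.4825, -0.3729], [0.4976, -0.373]] [ 0.4901 -0.3729]
110 272 288 [[0.4824, -0.3897], [0.4977, -0.3898]] [ 0.49   -0.3898]
130 273 297 [[0.4831, -0.4072], [0.5061, -0.4072]] [ 0.4946 -0.4072]
215 274 293 [[0.4834, -0.4888], [0.5033, -0.4888]] [ 0.4933 -0.4888]
paddle rows 142 175
[[ 0.47903644 -0.41709953  0.136     ]
 [ 0.47864128 -0.44824538  0.136     ]]
```

View pics/w12c.png

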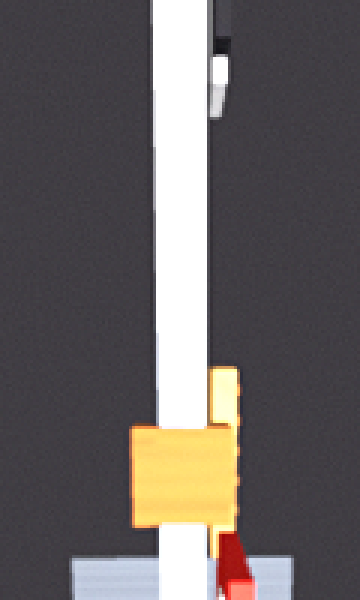

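Request:
drive_tool(series=[[[0, 0.03, 0], [0, 0, 0.2]], [[0, 0.07, 0], [0, 0, 0.2]], [[0, 0.1, 0], [0, 0, 0.2]], [[0, 0.1115, 0], [0, 0, 0.2]], [[0, 0.1115, 0], [0, 0, 0.2]], [[0, 0.1115, -0.02], [0, 0, 0.2]], [[0, 0.1115, -0.04], [0, 0, 0.2]], [[0, 0.1115, -0.04], [0, 0, 0.2]]])

```text
time: 18.9
tool_pos: [0.4887, -0.3572, 0.245]
tool_rot: [-0.003, 0.706, 0.708, -0.0]
contact_force: [-0.3, 0.3, -1.2]
gripper_width: 0.11
```

```bash
python3 st.py
python3 - <<'E'
from h import *
snap("wrist","w13"); im=snap("side","s13"); cv2.imwrite("pics/s13c.png",cv2.resize(cv2.cvtColor(im,cv2.COLOR_RGB2BGR)[160:380,220:400],None,fx=3,fy=2.7,interpolation=1))
E
```

```text
18.9 [ 0.48874438 -0.35719883  0.24500847] 0.11393342131913879 [-0.30851733  0.27168991 -1.17750623] [-2.00954590e-02 -1.28318234e-02  9.92238900e-05] 0.11023388420894673
```

View pics/w13.png

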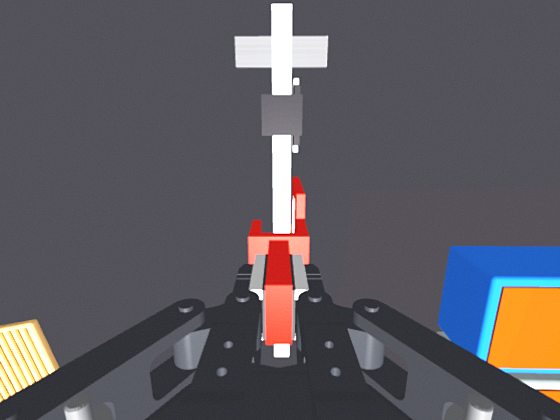

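View pics/s13c.png

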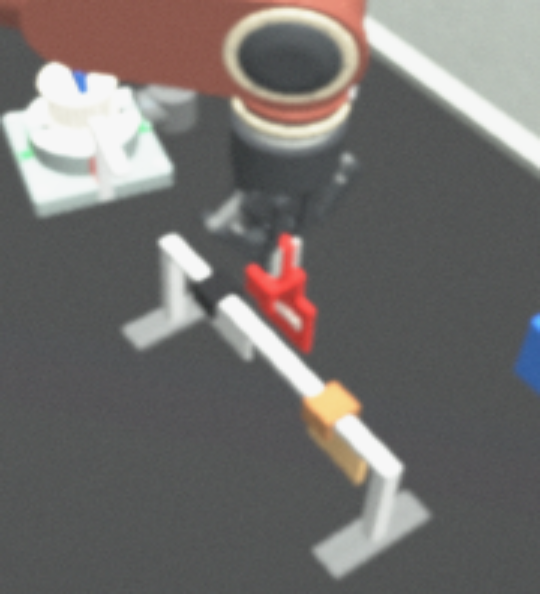

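Run:
```python
from h import *
s=state();c=cam("wrist");im=snap("wrist","w14");print(s["tool_pos"],yaw())
g=im.min(axis=2)
def edge(row,lo=255,hi=305):
    v=g[row].astype(float); cols=np.arange(lo,hi)[v[lo:hi]>150]
    return cols[0]-.5,cols[-1]+.5
for row in (10,25,75,85,140,160,170,200,220):
    a,b=edge(row); e=unproj("w",[[a,row],[b,row]],.13,c); print(row,a,b,np.round(e[:,:2].mean(0),4),np.round(np.ptp(e[:,0]),4))
zc=s["tool_pos"][2]-.0146
print("proj crown corners",proj("w",[[s["tool_pos"][0]+dx,s["tool_pos"][1]+.015,zc+.006] for dx in(-.0155,.0155)],c))
hsv=cv2.cvtColor(im,cv2.COLOR_RGB2HSV); red=((hsv[...,0]<8)|(hsv[...,0]>172))&(hsv[...,1]>90)&(hsv[...,2]>90)
for row in (225,236,240,250): 
    cc=np.where(red[row])[0]; print(row,cc.min(),cc.max())
cv2.imwrite("pics/w14c.png",cv2.resize(cv2.cvtColor(im,cv2.COLOR_RGB2BGR)[60:360,200:360],None,fx=2,fy=2,interpolation=0))
```

```text
[ 0.48994765 -0.35802984  0.24857616] 0.12554991601622362
10 268.5 289.5 [ 0.4893 -0.21  ] 0.0151
25 268.5 289.5 [ 0.4894 -0.2195] 0.0153
75 268.5 289.5 [ 0.4895 -0.2529] 0.016
85 269.5 289.5 [ 0.4899 -0.2599] 0.0154
140 269.5 290.5 [ 0.4904 -0.301 ] 0.0169
160 269.5 288.5 [ 0.4896 -0.317 ] 0.0156
170 269.5 288.5 [ 0.4897 -0.3252] 0.0157
200 270.5 304.5 [ 0.497  -0.3507] 0.0289
220 270.5 294.5 [ 0.4928 -0.3686] 0.0208
proj crown corners [[249.22296645 237.2542803 ]
 [310.06486717 237.4145678 ]]
225 251 306
236 248 309
240 247 309
250 247 309
```

View pics/w14c.png

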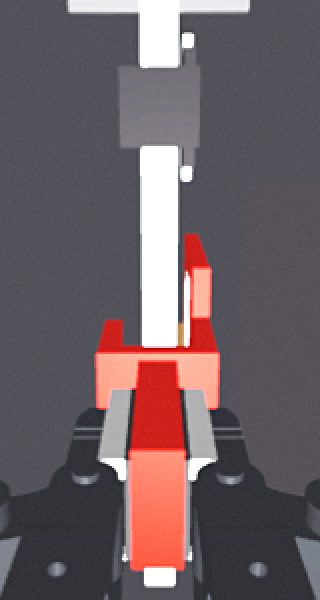

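Request:
drive_tool(series=[[[0, 0, -0.03], [0, 0, 0]], [[0, 0, -0.06], [0, 0, 0]], [[0, 0, -0.08], [0, 0, 0]], [[0, 0, -0.092], [0, 0, 0]], [[0, 0, -0.1], [0, 0, 0]], [[0, 0, -0.102], [0, 0, 0]], [[0, 0, -0.102], [0, 0, 0]]])

```text
time: 19.75
tool_pos: [0.4907, -0.3577, 0.1479]
tool_rot: [0.001, 0.706, 0.708, 0.0]
contact_force: [-0.4, -0.3, -1.9]
gripper_width: 0.108
```

```bash
python3 st.py
python3 - <<'E'
from h import *
snap("wrist","w15")
E
```

```text
19.75 [ 0.49067672 -0.3577319   0.14788478] 0.16473166911927675 [-0.37209742 -0.31121673 -1.94110499] [-0.04465066  0.02936741 -0.03472008] 0.10846055711133368
```

View pics/w15.png

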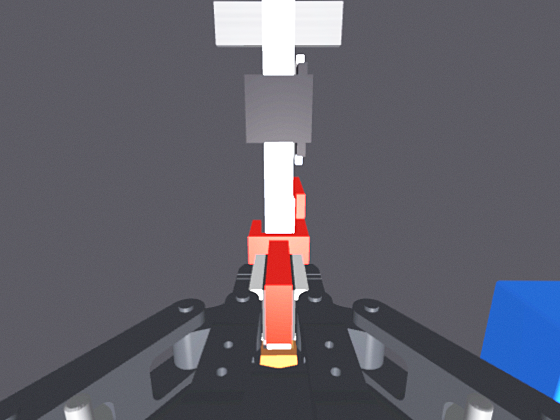

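Hook straddles the rail; lower the last millimetres to contact.

Request:
drive_tool(series=[[[0, 0, -0.001], [0, 0, 0]], [[0, 0, -0.002], [0, 0, 0]], [[0, 0, -0.003], [0, 0, 0]], [[0, 0, -0.003], [0, 0, 0]], [[0, 0, -0.003], [0, 0, 0]]])

```text
time: 20.3
tool_pos: [0.4905, -0.3575, 0.1446]
tool_rot: [0.001, 0.706, 0.708, 0.0]
contact_force: [-0.9, 0.1, 2.5]
gripper_width: 0.113
```

Request:
drive_tool(series=[[[0, 0, 0], [0, 0, 0]], [[0, 0, 0], [0, 0, 0]], [[0, 0, 0], [0, 0, 0]], [[0, 0, 0], [0, 0, 0]], [[0, 0, 0.02], [0, 0, 0]], [[0, 0, 0.06], [0, 0, 0]], [[0, 0, 0.1], [0, 0, 0]], [[0, 0, 0.13], [0, 0, 0]]], fingers=-1)

```text
time: 21.1
tool_pos: [0.4906, -0.3575, 0.2767]
tool_rot: [0.001, 0.706, 0.708, 0.0]
contact_force: [0.7, -0.6, 0.6]
gripper_width: 1.002
```

Request:
drive_tool(series=[[[0, -0.04, 0.02], [0, 0, 0]], [[0, -0.08, 0.04], [0, 0, 0]], [[0, -0.1, 0.05], [0, 0, 0]], [[0, -0.1, 0.05], [0, 0, 0]], [[0, -0.1, 0.05], [0, 0, 0]]])

```text
time: 21.6
tool_pos: [0.4901, -0.457, 0.3232]
tool_rot: [-0.001, 0.706, 0.708, 0.0]
contact_force: [-0.2, -0.1, 0.5]
gripper_width: 0.998
```

```bash
python3 st.py
python3 - <<'E'
from h import *
snap("wrist","w16"); im=snap("side","s16"); cv2.imwrite("pics/s16c.png",cv2.resize(cv2.cvtColor(im,cv2.COLOR_RGB2BGR)[130:380,140:400],None,fx=3,fy=2.4,interpolation=1)[:,:780])
for n in ["filter_center","scraper_hook","paddle_hook","tag_hook","clogged_center","bowl"]:
  print(n,[(np.round(q["location"],4),round(q["confidence"],2)) for q in place_of("side",n)[:1]],[(np.round(q["location"],4),round(q["confidence"],2)) for q in place_of("wrist",n)[:1]])
E
```

```text
21.6 [ 0.49006256 -0.45699628  0.32317511] 0.1414634204215913 [-0.19301601 -0.06535494  0.50632714] [-0.01435469  0.00958502  0.05242432] 0.9983706983006722
filter_center [(array([0.5404, 0.0376, 0.1097]), 0.85)] []
scraper_hook [(array([ 0.4856, -0.2795,  0.1314]), 0.52)] [(array([ 0.4926, -0.2819,  0.1317]), 0.58)]
paddle_hook [(array([ 0.4903, -0.4313,  0.1322]), 0.96)] [(array([ 0.4932, -0.4356,  0.1303]), 0.9)]
tag_hook [(array([ 0.4912, -0.3582,  0.1306]), 0.82)] [(array([ 0.4895, -0.3558,  0.1282]), 0.88)]
clogged_center [(array([0.5782, 0.3638, 0.0537]), 0.52)] [(array([ 0.4888, -0.3606,  0.1635]), 0.6)]
bowl [(array([ 7.822e-01, -1.790e-02, -1.000e-04]), 0.98)] []
```

View pics/w16.png

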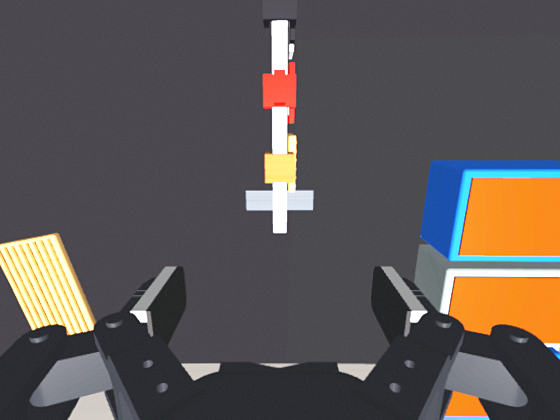

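View pics/s16c.png

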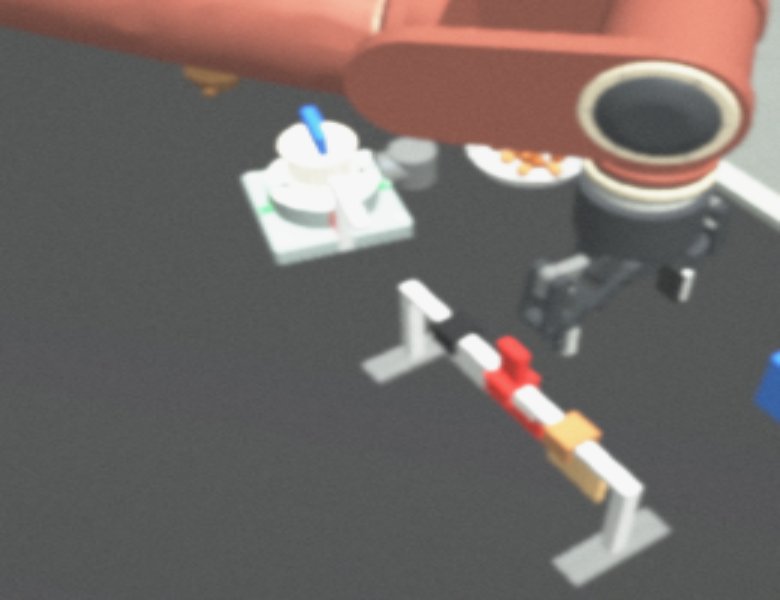

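```bash
python3 -c "
from plant import *
print(job_done())"
```

```text
the job is handed in; nothing more can be done
None
```

The job is handed in, at about 22 s of the 61 s allowed. The clean filter is locked in the collector's socket, and the red tag hangs on the rail between the scraper and the paddle.

**Filter:** I pushed it in through the green slots and twisted it clockwise; after release it measured about 90° round, with the grip bar in line with the red marks. The side camera puts its centre at z = 0.110 m, which matches the 5 mm spring-up behind the ridge. I did not tug on it to test the lock.

**Tag:** I lifted it off the bracket and hung it at y ≈ -0.357 m, roughly the middle of the gap. The last wrist and side pictures show it hooked over the rail, free on both sides.

**Left alone:** The scraper, paddle, clogged filter and bowl read the same positions as at the start, within a few mm of network noise. The gripper is open and touching nothing.

**Disagreements:** The networks differed from my own fits by up to about 5 mm, and the wrist camera once reported the clogged filter at the tag's position. I set that report aside because the pictures showed otherwise. The highest forces I read were about 15 N, while pressing and twisting.

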